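# Weigh the tin of lead offcuts on the spring balance

### The job

Weigh the tin of lead offcuts: lift it by its wooden grip, hang its bail in the valley of the spring balance's hook, and let it down gently until the spring carries the whole weight before you let go, so that the hook is not forced down and stays put, without a jump, as the tin leaves your fingers. When the hook has settled, slide the grey marker down until its index is level with the hook's pointer, and leave it there with the tin hanging still. Leave everything else on the bench where it is.

Things in the scene. Friction and masses are not known exactly. Their poses are not given: they have to be found in the camera images.
- tin: Open round metal tin, 72 mm wide, 60 mm high, lead offcuts fixed inside, 0.27 to 0.87 kg (unknown). Rigid bail of 6 mm rod: legs at local y = +-38 mm up to 105 mm, joined roof-like with its peak at 130 mm (rod centre); the opening below is 70 mm wide, free from the rim up. Origin: centre of the underside, z up; y along the bail, x through the opening. A half turn about z is the same.
- tin_grip (a point): Point on the wooden grip block on the bail's peak, the place to hold the tin: 158 mm above the tin's foot, 31 mm above bail_top. The block is 14 mm along the tin's y, 22 mm along its x, from 132 to 176 mm above the foot. Pinch here from above, fingers closing along the tin's y.
- bail_top (a point): Underside of the bail's peak, 127 mm above the tin's foot: the point that rests on the hook.
- stand: Spring balance bolted to the bench. Origin: foot of the hook's column, z up; the hook points along local -x. Base plate 12 mm thick, local x -120 to 50 mm, y -160 to 40 mm; steel uprights at local (0, 0), 22 mm thick, and (0, -120 mm), 12 mm thick, with a cross bar on top (360 mm).
- hook_seat (a point): Where the bail's peak must rest: top of the hook's rod in its valley, stand local (-115 mm, 0), 251 mm high unloaded; axes as the stand's. The hook is an 8 mm rod: level to 85 mm from the column (top 18 mm above the seat), down into a valley 105 to 125 mm out, then up to a slanting tip 150 mm out, 26 mm above the seat.
- hook (a joint): How far the sprung hook has sunk, m: 0 unloaded (upper stop), 0.100 at the lower stop. The spring gives 10 mm for each newton (some 98 mm per kg), so the tin sinks it 25 to 84 mm; it rocks for two or three seconds after a change of load.
- pointer_tip (a point): Tip of the thin horizontal pointer that rides with the hook (97 mm from the column along the stand's local -y, 4 mm in front of it, at 265 mm when unloaded, sinking with the hook).
- marker (a joint): How far the grey marker has been slid down its upright, m: 0 at the top, 0.110 at the bottom. It stays where it is left (about 2.5 N of friction either way). Same zero as the hook: marker level with pointer when both joints read alike.
- marker_index (a point): Small index on the marker's side, which must be brought level with pointer_tip (same height), 20 mm sideways of it at the zero of both.
- marker_grip (a point): On the top edge of the marker's fin, 78 mm in front of its rod, 24 mm above marker_index. The fin is an upright plate 12 mm thick (along the stand's y), 32 mm tall, reaching 94 mm from the rod towards the stand's -x. Pinch from above, fingers closing along the stand's y, TCP 10 mm below this point. The hung tin is 120 mm to the side: open the fingers only some 40 mm.
- mug: White ceramic mug, 80 mm wide, 90 mm high, with a handle; bystander. Origin: on its underside, at the centre.
- jar: Amber glass jar with white cap, 68 mm wide, 100 mm high; bystander. Origin: on its underside, at the centre.
- hammer: Hammer lying on the bench; bystander. Origin: on its underside.
- brush: Brush lying on the bench; bystander. Origin: on its underside.
- glass_offcuts: Flat stack of green glass, 90 x 60 x 12 mm; bystander. Origin: on its underside, at the centre.
- lead_knife: Lead knife with wooden handle, lying, 190 mm long; bystander. Origin: on its underside.
- nail_box: Open wooden box, 100 x 80 x 40 mm; bystander. Origin: on its underside, at the centre.
Mind the look-alikes: they are no part of the job. What is shaped like the tin but red or yellow is not meant.

How it is judged:
By the outcome, as a careful person would: the job done as asked, in the order asked, and still so for the second after the job is handed in, with the robot touching nothing.
It also fails if it takes over 64 s, if anything falls off the work surface, if the arm or the gripper's body presses on something with over 40 N, if the wrist force passes 120 N, or if a joint passes its speed limit or range.

### The arm

A 6-joint arm with a two-finger parallel gripper is mounted at the origin on the work surface. World frame = base frame: x ahead of the robot, y to its left, z up, the work surface at z = 0. Lengths are in mm, angles in rad, forces in N, time in s.
With the tool pointing down it reaches from about 275 to 1000 mm from the base axis. Payload 8.4 kg.
Tool frame: the origin (TCP) lies between the finger pads, 19 mm behind the fingertips; this is the grasp point; z points along the fingers, y is the line along which they close (so a half turn about z gives the same grasp; the last joint's range is limited). The gripper opens to 85 mm and grips with 20 to 120 N. Pads are 22 mm wide; open, the fingers measure 114 mm over their backs; the gripper's body (76 mm by 85 mm) begins 54 mm behind the grasp point. The pads swing forward as they close: fully open they stand 13 mm farther back than shut.
Start: joints at [-1.134, 0.353, 1.633, -0, 1.155, -0.002], TCP at [265.532, -565.792, 249.981] pointing down, gripper open.
Joint ranges: [-2.63, 2.63], [-0.92, 2.1], [0.06, 2.66], [-1.3, 4.44], [0, 2.69], [-3.02, 3.02]. Speed limits (rad/s): [2.22, 2.22, 2.79, 3.14, 3.14, 3.14].

### API

Orientations are given as a rotation vector (axis times angle).
In Python, from plant import ctrl gives the robot as it stands. The module is installed in compiled form; this text tells all that it offers. Calls block until the motion is done:
- ctrl.movep(position, orientation): joint-space move of the TCP to a pose.
- ctrl.move_linear(position, rotation=None, v=150, threshold=None): straight line of the TCP; rotation=None keeps the orientation; v is the mean speed in mm/s. With threshold (N) it stops when the force on the tool has changed by that much, and returns True; else False.
- ctrl.move_joints(angles): joint-space move.
- ctrl.set_gripper(opening): opening from 0.0 (shut) to 1.0 (fully open); the grip force is fixed at half the most; returns when the fingers have stopped.
- ctrl.dwell(seconds).
- ctrl.solve_ik(position, orientation): joint angles nearest the present ones, or None.
- ctrl.capture(name): name is "scene" or "top"; returns a dict with "img" (480x640x3 uint8, blue, green, red), "fx", "fy", "cx", "cy" (pixels), "rvec" (rotation vector, rad) and "tvec" (3), from world to camera coordinates, as OpenCV has them. Camera axes: x right, y down, z forward; pixel columns grow to the right and rows downward; lengths in mm; the calibration is good to about 2 mm. A picture is of the moment at which its call begins. There is no depth.
A pose or a line that the arm cannot do raises ctrl.Unreachable and nothing moves.
- ctrl.hand_in(): hands the job in; it is judged then, once.
Trained networks look in the newest picture that a camera, given by its name, has taken for a name from the list of things; names that differ only in an ending like _2 or _b are one class to them, and where a whole thing is asked for, a point or a joint stands for the part that bears it (a point fixed in the world has none). Each returns a list of dicts, best first, with "confidence" (0 to 1); they miss things now and then, are a little off and sometimes report something else, mostly with a low value. They report only what shows in the picture. A call takes as long as a camera call. They do not tell look-alikes from the thing itself.
- ctrl.cut_out(camera, target): "mask" (480x640 bool, what is visible of it) and "location" ([column, row] in pixels, amid what is visible of it).
- ctrl.pinpoint(camera, target): "location" ([column, row] in pixels: a listed point, or the origin of a listed thing).
Readings, each from a call of its own:
- ctrl.read_time_s(): time.
- ctrl.read_qpos(): joint angles.
- ctrl.read_joint_vel(): joint speeds.
- ctrl.read_tau(): joint torques, N m.
- ctrl.read_eef_pos(): TCP position.
- ctrl.read_eef_rot(): TCP orientation.
- ctrl.read_ft_force(): force on the tool from outside, world axes, zero at the start.
- ctrl.read_moment(): the same for the moment, N m.
- ctrl.read_finger_gap(): opening from 0.0 (shut) to 1.0 (fully open).
- ctrl.read_grasp_force(): force on a finger pad.
Only numpy, scipy, OpenCV 4.12 (cv2) and the standard library are available. Lean on these libraries where they do the work, as an engineer would, in place of code of your own. Each camera call takes 0.05 s, during which the arm holds its last target. There are 200 camera calls.

## Working session

There is one attempt and no reset: what is moved stays moved. The work goes in short steps, each a Python script; the robot and the scene stay as the last script left them, time stands still between calls to the robot, and variables do not carry over. Pictures are saved under pics/ and viewed, at most 10 in all, crops included, and the job is handed in when it is done.

```bash
mkdir -p pics
cat > h.py <<'E'
import numpy as np, cv2
from plant import ctrl
def cap(n,f=None):
    c=ctrl.capture(n)
    if f: cv2.imwrite('pics/'+f,c['img'])
    R=cv2.Rodrigues(np.array(c['rvec'],float))[0]; t=np.array(c['tvec'],float).ravel()
    c['R'],c['t']=R,t; return c
def ray(c,px):
    d=c['R'].T@np.array([(px[0]-c['cx'])/c['fx'],(px[1]-c['cy'])/c['fy'],1.]); o=-c['R'].T@c['t']; return o,d
def onz(c,px,z):
    o,d=ray(c,px); return o+d*(z-o[2])/d[2]
def tri(c1,p1,c2,p2):
    (o1,d1),(o2,d2)=ray(c1,p1),ray(c2,p2)
    d1/=np.linalg.norm(d1);d2/=np.linalg.norm(d2)
    s=np.linalg.lstsq(np.stack([d1,-d2],1),o2-o1,rcond=None)[0]
    a,b=o1+s[0]*d1,o2+s[1]*d2; return (a+b)/2,np.linalg.norm(a-b)
def proj(c,P):
    q=c['R']@np.array(P,float)+c['t']; return np.array([c['fx']*q[0]/q[2]+c['cx'],c['fy']*q[1]/q[2]+c['cy']])
E
python3 - <<'E'
from h import *
np.set_printoptions(precision=1,suppress=True)
cs=cap('scene','s1.png'); ct=cap('top','t1.png')
for c,n in((cs,'scene'),(ct,'top')):
    print(n,'cam',-c['R'].T@c['t'],c['fx'])
    for k in['tin','tin_grip','bail_top','stand','hook_seat','pointer_tip','marker_index','marker_grip','mug','jar','nail_box']:
        print(k,[(np.round(r['location'],1).tolist(),round(r['confidence'],2)) for r in ctrl.pinpoint(n,k)])
print(ctrl.read_time_s(),ctrl.read_eef_rot())
E
```

```text
scene cam [1310.9 -545.8 1064.7] 538.1140651458927
tin [([167.2, 326.8], 0.97), ([156.6, 379.1], 0.71), ([400.4, 206.8], 0.38)]
tin_grip [([152.9, 284.4], 0.78), ([181.9, 310.6], 0.71), ([451.0, 252.2], 0.7), ([137.2, 340.0], 0.69), ([194.1, 354.3], 0.65)]
bail_top [([139.2, 350.0], 0.88), ([185.6, 313.5], 0.64), ([157.3, 295.7], 0.59)]
stand [([398.3, 206.1], 0.7), ([373.1, 264.9], 0.69)]
hook_seat [([338.8, 208.9], 0.59), ([409.7, 207.3], 0.31)]
pointer_tip [([398.2, 207.1], 0.61)]
marker_index [([398.4, 211.0], 0.74)]
marker_grip [([381.3, 220.7], 0.88)]
mug [([285.1, 349.4], 0.6), ([398.7, 209.4], 0.47)]
jar [([221.4, 390.6], 0.85), ([336.9, 209.6], 0.32)]
nail_box [([453.3, 253.5], 0.98), ([399.9, 206.8], 0.61)]
top cam [ 408.4   30.2 1381.9] 492.6946193214606
tin [([439.6, 263.8], 0.94), ([480.0, 266.3], 0.83), ([445.4, 310.0], 0.63), ([451.6, 265.4], 0.49)]
tin_grip [([463.7, 316.7], 0.96), ([500.7, 264.7], 0.93), ([452.1, 266.7], 0.7), ([250.0, 255.3], 0.35)]
bail_top [([493.1, 264.0], 0.9), ([458.5, 313.7], 0.69), ([150.9, 295.3], 0.49)]
stand [([247.6, 255.0], 0.69)]
hook_seat [([284.9, 247.8], 0.85)]
pointer_tip [([238.3, 202.9], 0.75), ([271.1, 195.6], 0.74), ([454.1, 267.0], 0.66), ([440.7, 223.8], 0.57)]
marker_index [([237.3, 202.6], 0.78)]
marker_grip [([266.5, 195.1], 0.68)]
mug [([377.2, 225.3], 0.88)]
jar [([440.7, 225.9], 0.72), ([270.0, 195.8], 0.44)]
nail_box [([175.9, 213.5], 0.96), ([442.7, 223.7], 0.48)]
1.2 [3.1 0.7 0. ]
```

View pics/s1.png

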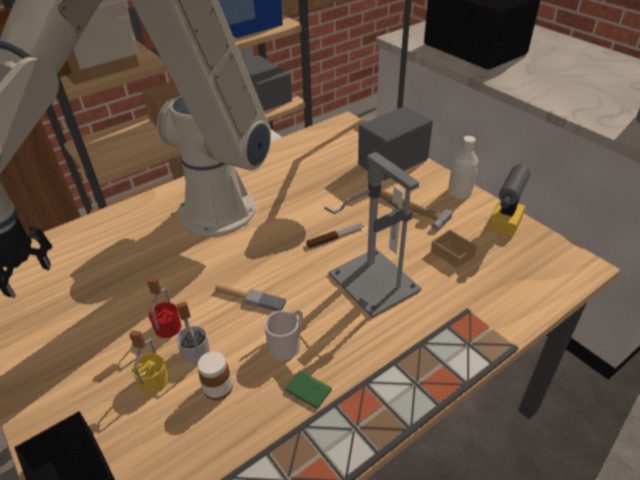

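View pics/t1.png

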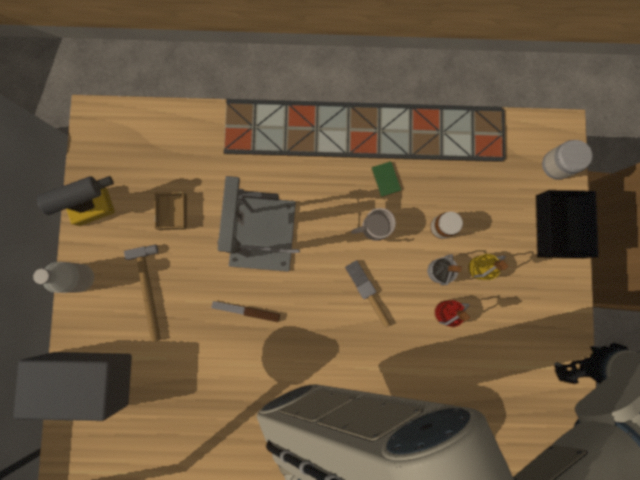

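Both pictures show three tins: red at scene (165,320) / top (450,312), yellow at scene (152,372) / top (487,265), and grey at scene (193,345) / top (444,270). The bare grey one is the tin meant. The stand is at top (260,225), with the hook pointing right towards (285,248). I'll confirm with one enlarged crop.

Run:
```python
import cv2,numpy as np
s=cv2.imread('pics/s1.png');t=cv2.imread('pics/t1.png')
r=lambda i,x,y,w,h:cv2.resize(i[y:y+h,x:x+w],(400,300),interpolation=cv2.INTER_CUBIC)
cv2.imwrite('pics/c1.png',np.vstack([np.hstack([r(s,125,275,120,90),r(t,410,235,120,90)]),np.hstack([r(s,310,145,133,100),r(t,205,170,133,100)])]))
```

```text
(no output)
```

View pics/c1.png

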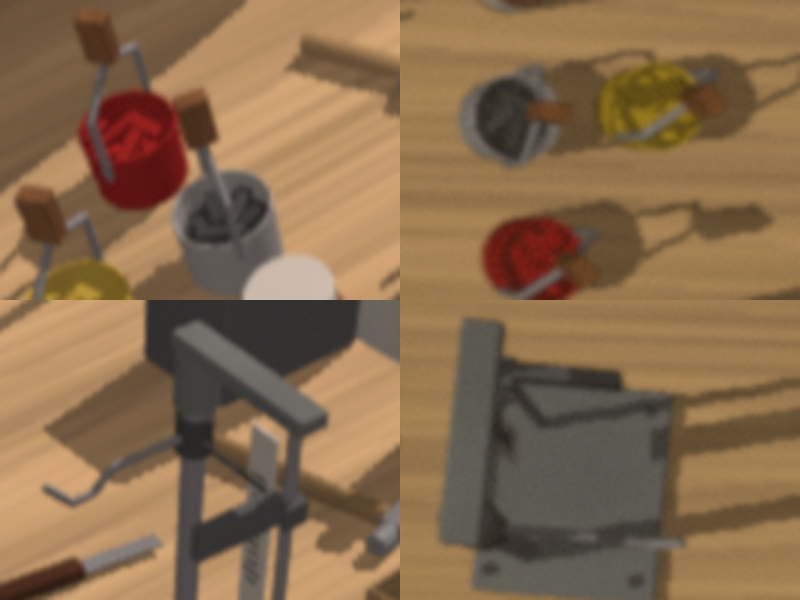

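The crop confirms it: the grey tin, block at about scene (184,310) / top (454,268), with its bail running roughly vertically in the top image. The hook valley is at about scene (334,212).

```bash
cat > fit.py <<'E'
from h import *
from scipy.optimize import least_squares
np.set_printoptions(precision=1,suppress=True)
def T(p,L):
    c,s=np.cos(p[2]),np.sin(p[2]); return np.array([p[0]+c*L[0]-s*L[1],p[1]+s*L[0]+c*L[1],L[2]])
def fit(obs,x0):
    f=lambda p:np.concatenate([proj(c,T(p,L))-px for c,px,L in obs])
    r=least_squares(f,x0,loss='soft_l1',f_scale=1.5,x_scale=[10,10,.1]); return r.x,r.fun.reshape(-1,2)
E
python3 - <<'E'
from fit import *
import pickle
cs=cap('scene');ct=cap('top')
G=(0,0,158); 
p,e=tri(cs,(183,310.5),ct,(453.5,267.5)); print('tin grip',p,e)
# stand: hand-read features + networks
st=[(ct,(290,265),(-120,40,12)),(ct,(295.7,201.7),(-120,-160,12)),(cs,(377,312),(-120,-160,12)),(cs,(420,288),(50,-160,12)),(cs,(331,277),(-120,40,12)),
 (ct,(284.9,247.8),(-115,0,251)),(cs,(334,212),(-115,0,251)),(ct,(300,251.7),(-150,0,277)),(cs,(325,308-145+145-0-0-0),(-150,0,277)) if 0 else (cs,(324.5,207.5),(-150,0,273)),
 (ct,(266.5,195.1),(-78,-117,289)),(cs,(381.3,220.7),(-78,-117,289))]
x,r=fit(st,[650,500,1.6]); print(x[:2],x[2]);print(r)
for n,c in(('scene',cs),('top',ct)):
  for k in('tin','tin_grip','hook','marker','stand'):
    m=ctrl.cut_out(n,k); print(n,k,[(np.round(q['location']).tolist(),round(q['confidence'],2),int(q['mask'].sum())) for q in m])
print(onz(ct,(444,270),60), 'rim centre est')
pickle.dump([(cs['R'],cs['t']),(ct['R'],ct['t'])],open('c.pkl','wb'))
E
```

```text
tin grip [ 466.2 -318.9  152.8] 3.8796827262911933
[499.2 214.5] -4.736206818993024
[[ 0.8  4.7]
 [-1.  -3.1]
 [-3.4  3.3]
 [ 2.  -1.8]
 [-3.8 -5.3]
 [-0.1  0.6]
 [ 2.8 -1.7]
 [-0.4 -3.5]
 [ 0.6  1.1]
 [ 3.8 -0.7]
 [-0.9 -4.6]]
scene tin [([189.0, 340.0], 0.79, 1126), ([149.0, 366.0], 0.66, 1477), ([372.0, 192.0], 0.64, 379), ([164.0, 313.0], 0.59, 1199)]
scene tin_grip [([146.0, 365.0], 0.97, 1441), ([186.0, 340.0], 0.81, 1221), ([165.0, 314.0], 0.78, 1286), ([369.0, 194.0], 0.24, 438)]
scene hook [([369.0, 199.0], 0.72, 419)]
scene marker [([393.0, 220.0], 0.74, 473), ([217.0, 378.0], 0.2, 1301)]
scene stand [([379.0, 259.0], 0.95, 6617), ([214.0, 376.0], 0.34, 1271)]
top tin [([444.0, 266.0], 0.97, 690), ([450.0, 311.0], 0.95, 748), ([487.0, 265.0], 0.65, 740)]
top tin_grip [([485.0, 266.0], 0.8, 783), ([449.0, 313.0], 0.71, 754), ([441.0, 269.0], 0.62, 715), ([260.0, 247.0], 0.39, 257)]
top hook [([257.0, 247.0], 0.68, 286), ([254.0, 195.0], 0.63, 343)]
top marker [([255.0, 194.0], 0.83, 364)]
top stand [([363.0, 290.0], 0.43, 786)]
[ 464.2 -317.7   60. ] rim centre est
```

Run:
```python
from fit import *
cs=cap('scene');ct=cap('top')
st=[(ct,(291,270.5),(-120,40,12)),(ct,(296,201),(-120,-160,12)),(cs,(377,311),(-120,-160,12)),(cs,(420,288),(50,-160,12)),(cs,(330.5,276),(-120,40,12)),
 (cs,(334,211.5),(-115,0,251)),(ct,(299.5,251.7),(-150,0,273)),(cs,(324.5,207.5),(-150,0,273)),(cs,(376,321/3*1+(525-300)/3+38-0),(-78,-120,289))][:8]
x,r=fit(st,[499,214,1.547]); print(x[:2],x[2]);print(r)
np.save('stand.npy',x)
def draw(c,img,ox,oy,s):
    P=lambda L:tuple(int(round(v)) for v in (proj(c,T(x,L))-[ox-.0,oy])*s)
    def pl(Ls,col):
        for a,b in zip(Ls,Ls[1:]): cv2.line(img,P(a),P(b),col,1,cv2.LINE_AA)
    pl([(-120,-160,12),(50,-160,12),(50,40,12),(-120,40,12),(-120,-160,12)],(0,255,0))
    pl([(0,0,265),(-85,0,265),(-105,0,247),(-125,0,247),(-150,0,273)],(0,0,255))
    pl([(-4,0,265),(-4,-97,265)],(255,0,255))
    pl([(0,-120,289),(-94,-120,289),(-94,-120,257)],(255,255,0))
    pl([(0,0,12),(0,0,360)],(0,255,255)); pl([(0,-120,12),(0,-120,360)],(0,255,255))
ims=[]
for c,ox,oy,s in((cs,315,150,5),(ct,220,165,5)):
    w,h=(115,100) if c is cs else (85,115)
    w,h=80,118
    if c is cs: ox,oy,w,h=318,165,110,118
    if c is ct: ox,oy,w,h=222,165,80,118
    im=cv2.resize(c['img'][oy:oy+h,ox:ox+w],None,fx=4.2,fy=5*.84,interpolation=cv2.INTER_CUBIC); draw(c,im,ox,oy,4.2); ims.append(im)
o=np.hstack(ims); print(o.shape); cv2.imwrite('pics/o1.png',o)
```

```text
[497.3 214. ] 1.532865550741301
[[-0.3  0.4]
 [-0.4 -1.1]
 [-5.1  4. ]
 [ 0.9 -1.6]
 [-4.1 -5. ]
 [ 1.8 -1.8]
 [ 0.3 -1.6]
 [-0.5  0.4]]
(496, 798, 3)
```

View pics/o1.png

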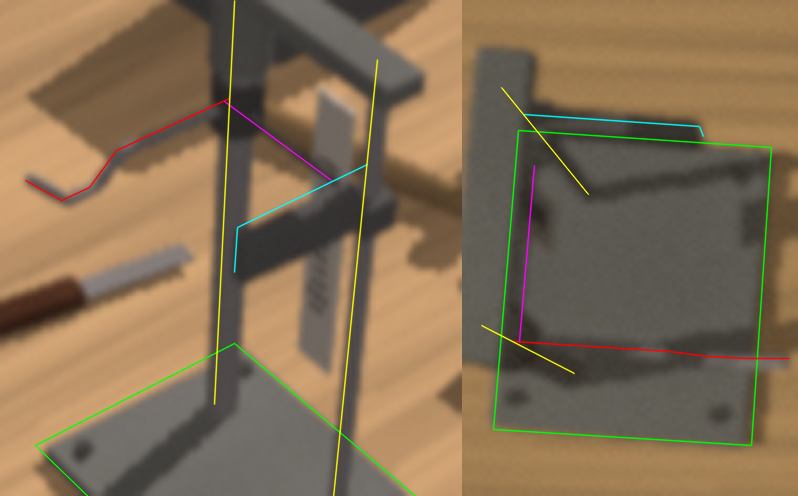

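The overlay shows the model fits the top view to about 1 px. In the scene view the real column and uprights sit about 2 px right of the model, and the plate corner about (+1,+2) px. I'll refit with those shifts, then move to the tin.

Run:
```python
from fit import *
cs=cap('scene');ct=cap('top'); x=np.load('stand.npy')
pr=lambda c,L,d:(c,proj(c,T(x,L))+d,L)
st=[pr(ct,(-120,40,12),(0,0)),pr(ct,(-120,-160,12),(0,0.3)),pr(ct,(50,-160,12),(0,0.3)),pr(ct,(-150,0,273),(0,1)),pr(ct,(-94,-120,289),(0,.8)),
 pr(cs,(0,0,100),(1.6,1)),pr(cs,(0,0,200),(1.3,1)),pr(cs,(0,-120,100),(1.7,1)),pr(cs,(-120,40,12),(1,2)),pr(cs,(-85,0,265),(0,1.2)),pr(cs,(-115,0,247),(.6,.3)),pr(cs,(-94,-120,289),(0,0))]
y,r=fit(st,x); print(y[:2],y[2],abs(r).max(0)); np.save('stand.npy',y)
print('seat',T(y,(-115,0,251)))
# tin: fit x,y,yaw; yaw from bail legs
# block/peak: scene & top pixels
c1,c2=(183.5,310.5),(453.5,267.5)
best=least_squares(lambda p:np.concatenate([proj(cs,(p[0],p[1],158))-c1,proj(ct,(p[0],p[1],158))-c2,0.7*(proj(ct,(p[0],p[1],60))-(444,269.5))]),[465,-318])
print('tin',best.x,best.fun)
p=best.x
ims=[]
for c,ox,oy in((cs,150,285),(ct,420,240)):
    s=7;im=cv2.resize(c['img'][oy:oy+80,ox:ox+56],None,fx=s,fy=s,interpolation=cv2.INTER_CUBIC)
    D=lambda P:tuple(int(v) for v in (proj(c,P)-[ox-.5,oy-.5])*s)
    for yaw,col in((0,(0,255,0)),(.3,(0,0,255)),(-.3,(255,0,0))):
        u=lambda l,z:(p[0]-np.sin(yaw+1.57)*-l,p[1]-np.cos(yaw+1.57)*l,z)
        u=lambda l,z:(p[0]+np.cos(yaw)*l,p[1]+np.sin(yaw)*l,z)
        for a,b in(((-38,50),(-38,105)),((-38,105),(0,130)),((0,130),(38,105)),((38,105),(38,50)),((0,132),(0,176))): cv2.line(im,D(u(*a)),D(u(*b)),col,1,cv2.LINE_AA)
    ims.append(im)
cv2.imwrite('pics/o2.png',np.hstack(ims))
```

```text
[499.1 214.7] 1.5235270979796565 [1.3 2. ]
seat [493.7  99.9 251. ]
tin [ 467.6 -318.3] [ 0.5 -1.3  1.1 -0.3  0.1 -0.5]
```

View pics/o2.png

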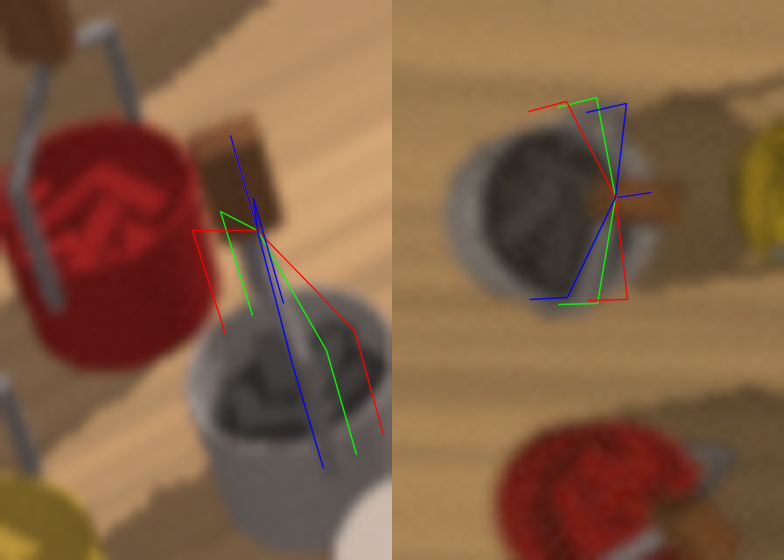

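The bail in the scene view is seen edge-on, which matches the blue model (bail y at about -0.28 rad). The block sits on the model line at scene (184,311). The grip point (467,-318,158) agrees with the given height to within 5 mm. Next: grasp and lift.

```bash
cat >> fit.py <<'E'
def rv(a):
    y=np.array([np.cos(a),np.sin(a),0]);z=np.array([0,0,-1.]);R=np.stack([np.cross(y,z),y,z],1); return cv2.Rodrigues(R)[0].ravel()
def ang(a):  # pick half-turn: nearest by j6
    R=cv2.Rodrigues(np.array(ctrl.read_eef_rot(),float))[0]; c=np.arctan2(R[1,1],R[0,1]); return a+np.pi*round((c-a)/np.pi)
E
python3 - <<'E'
from fit import *
print('t',ctrl.read_time_s())
a=ang(-0.28); print(a)
print(ctrl.solve_ik([467,-318,260],rv(a)), ctrl.solve_ik([505,0,324],rv(ang(np.load('stand.npy')[2]+np.pi/2))))
ctrl.movep([467,-318,245],rv(a))
ctrl.set_gripper(.6)
c=cap('scene');t=cap('top','t2.png')
ctrl.move_linear([467,-318,158],v=120)
f0=np.array(ctrl.read_ft_force()); ctrl.set_gripper(0)
print(ctrl.read_finger_gap()*85,ctrl.read_grasp_force(),f0,np.array(ctrl.read_ft_force()))
ctrl.move_linear([467,-318,324],v=120)
ctrl.dwell(.3); f1=np.array(ctrl.read_ft_force()); print(f1,ctrl.read_finger_gap()*85)
print('t',ctrl.read_time_s()); np.save('f.npy',[f0,f1])
E
```

```text
t 2.0
-0.28
[-0.6  0.3  1.8 -0.   1.1 -0.3] [-0.   0.1  1.8  0.   1.2  0. ]
13.40764416193948 62.00400352478027 [-0.3 -0.   1. ] [-0.1  1.8  6. ]
[ 0.6 -0.4 -8.2] 13.356051091165565
t 6.8833
```

Run:
```python
from fit import *
s=np.load('stand.npy'); a=ang(s[2]+np.pi/2); print(a)
ctrl.move_linear(T(s,(-225,0,324)),rv(a),v=180)
ctrl.dwell(.3); F=np.mean([ctrl.read_ft_force() for _ in range(5)],0);print(F,ctrl.read_eef_pos())
cs=cap('scene');ct=cap('top')
ims=[]
for c,n,o in((cs,'scene',(270,165)),(ct,'top',(255,205))):
    print(n,[(np.round(q['location'],1).tolist(),round(q['confidence'],2)) for k in('bail_top','hook_seat') for q in ctrl.pinpoint(n,k)[:3]],proj(c,T(s,(-225,0,293))),proj(c,T(s,(-115,0,251))))
    im=cv2.resize(c['img'][o[1]:o[1]+120,o[0]:o[0]+80],None,fx=5,fy=5,interpolation=cv2.INTER_CUBIC)
    D=lambda L:tuple(int(v) for v in (proj(c,T(s,L))-np.array(o)+.5)*5)
    L=[(0,0,265),(-85,0,265),(-105,0,247),(-125,0,247),(-150,0,273)]
    for p,q in zip(L,L[1:]):cv2.line(im,D(p),D(q),(0,0,255),1)
    L=[(-225,38,220),(-225,38,271),(-225,0,296),(-225,-38,271),(-225,-38,220)]
    for p,q in zip(L,L[1:]):cv2.line(im,D(p),D(q),(0,255,0),1)
    ims.append(im)
cv2.imwrite('pics/o3.png',np.hstack(ims))
```

```text
-0.047269228815240094
[ 0.3 -0.6 -8. ] [488.5 -10.3 324. ]
scene [([139.4, 349.4], 0.81), ([296.7, 212.1], 0.77), ([157.1, 294.9], 0.69), ([337.2, 208.5], 0.58)] [297.6 212.8] [336.3 209.7]
top [([462.6, 314.0], 0.9), ([494.5, 265.1], 0.77), ([333.3, 250.0], 0.43), ([280.8, 247.5], 0.86), ([174.3, 211.2], 0.29)] [333.  251.7] [284.6 249.6]
```

View pics/o3.png

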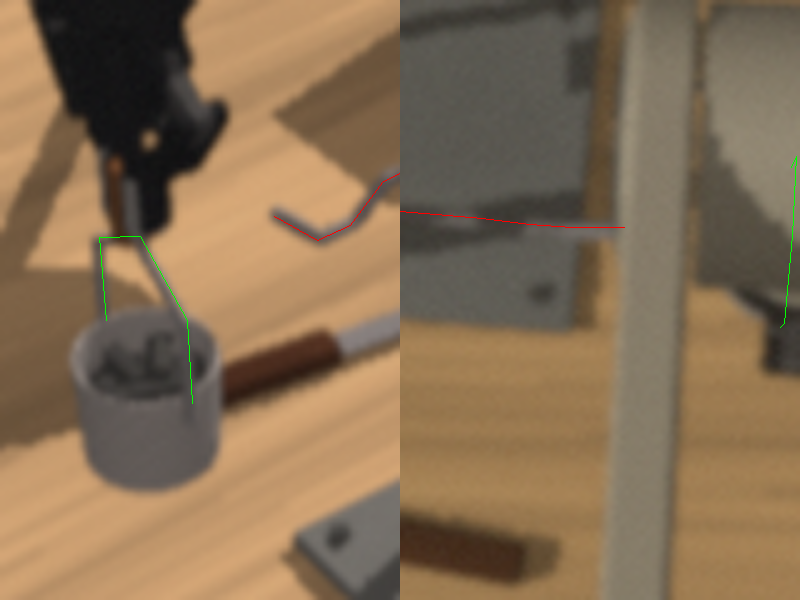

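The overlay lines up: the tin's opening is at scene (300,212) facing the hook tip at (325,208), and the bail legs match the model within 1 px. Thread it and lower.

Run:
```python
from fit import *
s=np.load('stand.npy'); P=lambda z:T(s,(-115,0,z))
print(ctrl.move_linear(P(324),v=80,threshold=8))
ctrl.dwell(.3);W=np.mean([ctrl.read_ft_force() for _ in range(5)],0);print(W)
if ctrl.move_linear(P(285),v=60,threshold=5): print('early',ctrl.read_eef_pos()); raise SystemExit
ctrl.move_linear(P(260),v=30); 
for z in(260,230,210):
    ctrl.move_linear(P(z),v=25); ctrl.dwell(.2); print(z,np.mean([ctrl.read_ft_force() for _ in range(5)],0),ctrl.read_eef_pos())
print('t',ctrl.read_time_s())
cap('scene','s4.png')
```

```text
False
[ 0.5 -0.  -8.4]
260 [-1.5  1.1 -5.3] [493.6  99.9 260. ]
230 [-2.3  0.8 -2.2] [493.8  99.9 230.1]
210 [-1.8  0.5 -0.9] [493.8  99.9 210.1]
t 16.1083
```

View pics/s4.png

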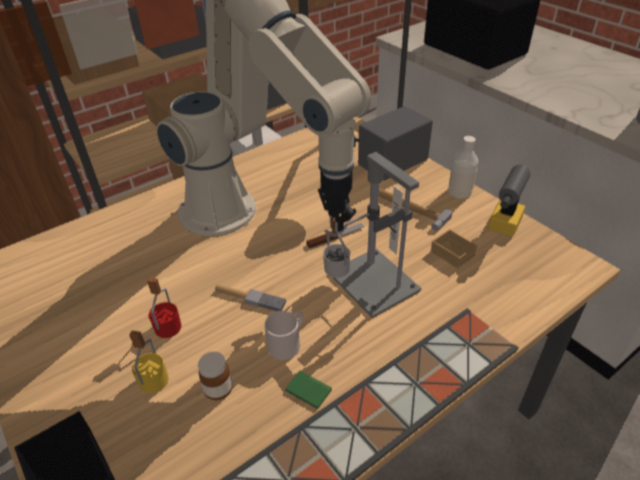

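The tin hangs on the hook at scene (337,255). The remaining side force (-2 N in x) suggests the peak sits slightly to +x of the rod. I'll ease it over, then balance the vertical force.

```bash
cat >> fit.py <<'E'
def F(n=15):
    v=[]
    for _ in range(n): v.append(ctrl.read_ft_force()); ctrl.dwell(.02)
    return np.mean(v,0)
E
python3 - <<'E'
from fit import *
s=np.load('stand.npy'); p=T(s,(-115,0,210))
for d in(0,-1.5,-3):
    ctrl.move_linear(p+[d,0,0],v=20); ctrl.dwell(.3); print(d,F())
print(ctrl.read_time_s())
E
```

```text
0 [-2.1  1.1 -0.6]
-1.5 [ 0.5  1.7 -0.6]
-3 [ 5.4  1.1 -0.5]
18.5583
```

Run:
```python
from fit import *
s=np.load('stand.npy'); p=T(s,(-115,0,205))+[-1.2,0,0]
ctrl.move_linear(p,v=20); ctrl.dwell(.3); print(0,F())
for d in(2,4):
    ctrl.move_linear(p+[0,d,0],v=20); ctrl.dwell(.3); print(d,F(25))
print(ctrl.read_time_s())
```

```text
0 [ 0.5  2.3 -0.2]
2 [ 0.2 -0.7 -0. ]
4 [ 0.2  3.1 -0.1]
21.4583
```

Run:
```python
from fit import *
s=np.load('stand.npy'); p=T(s,(-115,0,204.5))+[-1.2,0,0]
for d in(3,2):
    ctrl.move_linear(p+[0,d,0],v=20); ctrl.dwell(.3); print(d,F(30),ctrl.read_moment())
print(ctrl.read_time_s())
```

```text
3 [ 1.1 -0.4 -0.1] [-0.1 -0.2 -0. ]
2 [ 0.7  4.5 -0.1] [ 1.  -0.1 -0.1]
23.5583
```

Run:
```python
from fit import *
s=np.load('stand.npy'); p=T(s,(-115,0,204.3))+[-1.2,0,0]
ctrl.move_linear(p+[0,3,0],v=20); ctrl.dwell(.3); f=F(20); print(f)
if abs(f[1])>1.2:
    ctrl.move_linear(p+[0,3-np.sign(f[1])*-.5,0],v=20); ctrl.dwell(.2); f=F(20); print(f)
if abs(f[1])>2 or abs(f[2])>.4: raise SystemExit
ca=cap('scene'); ta=[ctrl.pinpoint('scene',k)[:2] for k in('pointer_tip','marker_index')]
ctrl.set_gripper(.4); ctrl.dwell(.1); cb=cap('scene'); tb=[ctrl.pinpoint('scene',k)[:2] for k in('pointer_tip','marker_index')]
print(ta,tb,F(5))
d=cv2.absdiff(ca['img'],cb['img'])[215:290,310:360].max(); print('diff',d)
x=ctrl.read_eef_pos()
ctrl.move_linear([x[0],x[1],x[2]+60],v=80)
ctrl.dwell(.5); c1=cap('scene','s5.png');t1=cap('top','t5.png'); print(ctrl.read_time_s())
g=lambda c:c['img'][240:275,320:355]
print(cv2.phaseCorrelate(np.float32(g(ca)).mean(2),np.float32(g(c1)).mean(2)))
im=cv2.resize(c1['img'][165:315,300:430],None,fx=4,fy=4,interpolation=cv2.INTER_CUBIC); cv2.imwrite('pics/c5.png',im)
```

```text
[ 1.1 -4.3  0. ]
[ 0.6 -2.6 -0.4]
```

```bash
cat > rel.py <<'E'
from fit import *
s=np.load('stand.npy'); p=T(s,(-115,0,204.0))+[-1.4,0,0]
y=2.2
for k in range(4):
    ctrl.move_linear(p+[0,y,0],v=20); ctrl.dwell(.2); f=F(15); print(y,f)
    if abs(f[1])<1.2: break
    y+=np.clip(f[1]*.2,-.4,.4)
if abs(f[1])>2 or abs(f[2])>.4: raise SystemExit
ca=cap('scene'); ta=[ctrl.pinpoint('scene',k)[:2] for k in('pointer_tip','marker_index')]
ctrl.set_gripper(.4); ctrl.dwell(.1); cb=cap('scene'); tb=[ctrl.pinpoint('scene',k)[:2] for k in('pointer_tip','marker_index')]
print(ta,tb,F(5))
x=ctrl.read_eef_pos()
ctrl.move_linear([x[0],x[1],x[2]+60],v=80)
ctrl.dwell(.5); c1=cap('scene','s5.png');t1=cap('top','t5.png'); print(ctrl.read_time_s())
g=lambda c:np.float32(c['img'][245:275,320:355]).mean(2)
print(cv2.phaseCorrelate(g(ca),g(cb)),cv2.phaseCorrelate(g(ca),g(c1)))
im=cv2.resize(c1['img'][165:315,300:430],None,fx=4,fy=4,interpolation=cv2.INTER_CUBIC); cv2.imwrite('pics/c5.png',im)
E
python3 rel.py
```

```text
2.2 [1.2 0.2 0.1]
[[{'location': [397.0, 233.2], 'confidence': 0.77}], [{'location': [396.7, 211.2], 'confidence': 0.9}]] [[{'location': [395.4, 237.3], 'confidence': 0.69}], [{'location': [397.0, 208.9], 'confidence': 0.78}, {'location': [221.5, 387.5], 'confidence': 0.65}]] [ 0.1  0.4 -0.3]
28.2417
((-0.03984603690289745, 0.0668962400082389), 0.9981648657057021) ((-0.01777624268813227, 0.08482595720507469), 0.9872651866188755)
```

View pics/c5.png

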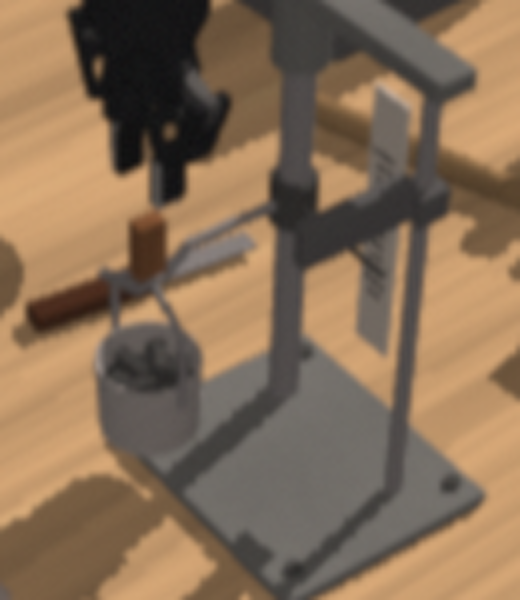

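The tin hangs on its own; image shift on release was under 0.1 px, so no jump. In the crop the pointer tip is at (382,278), i.e. scene (395.2,234.3). The release height gives a sink of about 78 mm. I'll check that against the image, then slide the marker.

Run:
```python
from fit import *
s=np.load('stand.npy'); a=ang(s[2]+np.pi/2)
c=cap('scene')
for q in(0,70,78,85): print(q,'ptr',proj(c,T(s,(-4,-97,265-q))),'idx',proj(c,T(s,(-4,-117,265-q))))
print([np.round(r['location'],1) for k in('pointer_tip','marker_grip') for r in ctrl.pinpoint('scene',k)], proj(c,T(s,(-78,-120,289))))
x=ctrl.read_eef_pos(); ctrl.move_linear([x[0],x[1],330],v=150)
ctrl.move_linear(T(s,(-78,-120,330)),rv(a),v=150)
ctrl.set_gripper(.45)
print('touch',ctrl.move_linear(T(s,(-78,-120,279)),v=60,threshold=6),ctrl.read_eef_pos())
ctrl.set_gripper(0); print(ctrl.read_finger_gap()*85,ctrl.read_grasp_force(),F(5),ctrl.read_time_s())
```

```text
0 ptr [397.3 208.2] idx [402.8 212.4]
70 ptr [395.3 230.5] idx [400.6 234.7]
78 ptr [395.1 232.9] idx [400.3 237.1]
85 ptr [394.9 235. ] idx [400.1 239.3]
[array([397.6, 232.5]), array([372.9, 265.9]), array([382.9, 219.7])] [379.9 216.7]
touch False [615.6 131.2 279.4]
10.69117301027214 60.98811149597168 [-4.8 -0.1  1.9] 31.6333
```

Run:
```python
from fit import *
s=np.load('stand.npy'); p=T(s,(-78,-120,279))+[-1.5,0,0]
ctrl.move_linear(p,v=20); print(F(5))
ctrl.move_linear(p-[0,0,78],v=40,threshold=25); ctrl.dwell(.2); print(F(8),ctrl.read_eef_pos())
ctrl.move_linear(p-[0,0,78],v=20); ctrl.dwell(.2); print(ctrl.read_eef_pos(),ctrl.read_finger_gap()*85,ctrl.read_time_s())
c=cap('scene','s6.png')
print([(k,np.round(r['location'],1),r['confidence']) for k in('pointer_tip','marker_index','marker_grip') for r in ctrl.pinpoint('scene',k)])
im=cv2.resize(c['img'][205:265,355:425],None,fx=10,fy=10,interpolation=cv2.INTER_CUBIC); cv2.imwrite('pics/c6.png',im)
```

```text
[ 2.4  0.4 -0.9]
[6.2 0.  0.9] [614.4 131.2 200.9]
[614.4 131.2 200.9] 10.847122795821708 34.85
[('marker_index', array([395.3, 235.5]), 0.74), ('marker_grip', array([380. , 242.8]), 0.66), ('marker_grip', array([337.2, 271.2]), 0.62)]
```

View pics/c6.png

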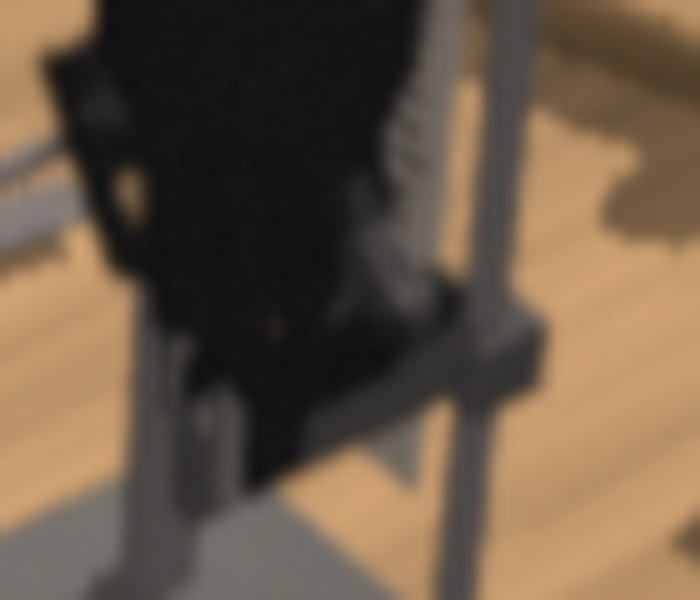

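The gripper hides the index here; the fin is held at (372,245). I'll let go, back away and check.

Run:
```python
from fit import *
s=np.load('stand.npy')
ctrl.set_gripper(.45); x=np.array(ctrl.read_eef_pos())
ctrl.move_linear(x+[0,0,130],v=150)
ctrl.move_linear(T(s,(-330,-120,340)),v=200); ctrl.dwell(.3)
print(ctrl.read_time_s())
c=cap('scene','s7.png');t=cap('top','t7.png')
for n in('scene','top'): print(n,[(k,np.round(r['location'],1),r['confidence']) for k in('pointer_tip','marker_index','marker_grip','hook_seat','bail_top') for r in ctrl.pinpoint(n,k)])
for q in(70,78,86): print(q,proj(c,T(s,(-4,-97,265-q))),proj(c,T(s,(-4,-117,265-q))),proj(c,T(s,(-94,-114,289-q))))
im=cv2.resize(c['img'][210:270,325:425],None,fx=8,fy=8,interpolation=cv2.INTER_CUBIC); cv2.imwrite('pics/c7.png',im)
```

```text
38.1583
scene [('pointer_tip', array([397.5, 231.5]), 0.54), ('pointer_tip', array([218.8, 389.7]), 0.15), ('marker_index', array([394.4, 232.6]), 0.91), ('marker_index', array([337. , 236.2]), 0.25), ('marker_grip', array([380. , 245.3]), 0.9), ('hook_seat', array([336.1, 232.9]), 0.52), ('bail_top', array([139.1, 347.1]), 0.75), ('bail_top', array([155.9, 294.3]), 0.6)]
top [('pointer_tip', array([245. , 208.9]), 0.58), ('marker_index', array([241.8, 208. ]), 0.68), ('marker_index', array([273.6, 202.5]), 0.41), ('marker_grip', array([272.4, 198.8]), 0.5), ('hook_seat', array([283.4, 249.4]), 0.85), ('bail_top', array([493.4, 266.2]), 0.98), ('bail_top', array([284.9, 251.6]), 0.91), ('bail_top', array([457.9, 313.9]), 0.76)]
70 [395.3 230.5] [400.6 234.7] [371.6 241. ]
78 [395.1 232.9] [400.3 237.1] [371.5 243.5]
86 [394.8 235.3] [400.1 239.6] [371.4 246. ]
```

View pics/c7.png

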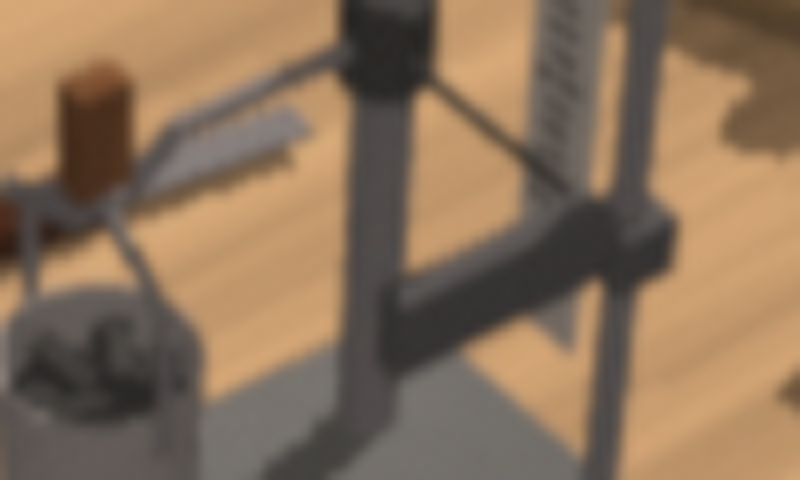

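The marker is released and the pointer tip at crop (570,190) meets the marker's upper edge, as expected. I'll compare the two sinks by measuring pixel displacement against the first picture.

Run:
```python
from fit import *
from scipy.optimize import brentq
s=np.load('stand.npy'); c=cap('scene'); B=c['img']; A=cv2.imread('pics/s1.png'); K=4
up=lambda i:cv2.GaussianBlur(cv2.resize(i,None,fx=K,fy=K,interpolation=cv2.INTER_CUBIC),(0,0),2)
A4,B4=up(A),up(B)
def q_of(L,box):
    x,y,w,h=box; t=A4[y*K:(y+h)*K,x*K:(x+w)*K]; X0,Y0=x-6,y+12; r=B4[Y0*K:(y+h+36)*K,X0*K:(x+w+6)*K]
    m=cv2.matchTemplate(r,t,cv2.TM_CCOEFF_NORMED); _,v,_,l=cv2.minMaxLoc(m); d=np.array([X0+l[0]/K-x,Y0+l[1]/K-y])
    base=proj(c,T(s,L)); q=brentq(lambda q:proj(c,T(s,(L[0],L[1],L[2]-q)))[1]-base[1]-d[1],0,150); return d,q,v
hk=[((0,0,265),b) for b in((368,182,13,17),(366,184,17,14),(370,184,10,12))]
hk+=[((-100,0,255),b) for b in((325,200,30,15),(330,198,30,16))]
mk=[((0,-120,265),b) for b in((401,206,12,16),(403,208,9,12))]+[((-60,-117,275),b) for b in((374,212,32,20),(372,214,26,18),(374,208,40,24))]
for L,b in hk+mk: print(L,b,*q_of(L,b))
print(ctrl.read_time_s())
```

```text
(0, 0, 265) (368, 182, 13, 17) [-1.5 24.8] 79.39759257940044 0.8743173480033875
(0, 0, 265) (366, 184, 17, 14) [-1.5 24.5] 78.56441871097957 0.9411937594413757
(0, 0, 265) (370, 184, 10, 12) [-1.5 24.8] 79.39759257940044 0.9063094854354858
(-100, 0, 255) (325, 200, 30, 15) [-6.  27.8] 89.68020042317131 0.37827542424201965
(-100, 0, 255) (330, 198, 30, 16) [-6.  28.5] 92.21748839949382 0.3479684591293335
(0, -120, 265) (401, 206, 12, 16) [-3.2 26. ] 82.12966424938764 0.7586779594421387
(0, -120, 265) (403, 208, 9, 12) [-3.2 25.8] 81.30635376782175 0.7334187030792236
(-60, -117, 275) (374, 212, 32, 20) [-1.8 24.8] 76.91011918001247 0.8575366139411926
(-60, -117, 275) (372, 214, 26, 18) [ 0.  24.2] 75.29370663254342 0.8700538873672485
(-60, -117, 275) (374, 208, 40, 24) [-2.2 25. ] 77.7193349726317 0.8557934165000916
38.8083
```

```bash
python3 -c "
from plant import ctrl
print(ctrl.hand_in())"
```

```text
the job is handed in; nothing more can be done
None
```

The grey tin hangs still on the hook, which has sunk about 78–79 mm, and the marker is slid down about 78 mm to the pointer's level, level to within about 1 mm by the arm's own position readings (the image check only confirms it to a few mm); the job was handed in at about 39 s.

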